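Dock two power banks under the hook board

ROBOT

A 6-joint arm with a two-finger parallel gripper is mounted at the origin on the work surface. World frame = base frame: x ahead of the robot, y to its left, z up, the work surface at z = 0. Lengths are in m, angles in rad, forces in N, time in s.
With the tool pointing down it reaches from about 0.35 to 0.8 m from the base axis. Payload 7.3 kg.
Tool frame: the origin (TCP) lies between the finger pads; the fingertips stand 25 mm ahead of it and the grasp point (between the pads) lies 6 mm ahead of it (r.tip_extent is the distance from the TCP to the fingertips, in m); z points along the fingers, y is the line along which they close (so a half turn about z gives the same grasp; the last joint's range is limited). The gripper opens to 85 mm and grips with 20 to 120 N. Pads are 22 mm wide; open, the fingers measure 114 mm over their backs; the gripper's body (76 mm by 85 mm) begins 54 mm behind the grasp point. The pads swing forward as they close: fully open they stand 13 mm farther back than shut.
Start: joints at [1.017, 0.342, 1.524, -0, 1.275, -0.146], TCP at [0.208, 0.482, 0.256] pointing down, gripper open.
Joint ranges: [-2.53, 2.53], [-0.77, 2.02], [0.04, 2.7], [-1, 4.14], [0.28, 2.66], [-3.11, 3.11]. Speed limits (rad/s): [2.57, 2.57, 3.14, 3.14, 3.14, 3.14].

INTERFACE

Orientations are given as a unit quaternion [x, y, z, w].
In Python, from workcell import r, command_gripper, optics gives the robot as it stands. The module is installed in compiled form; this text tells all that it offers. Calls block until the motion is done:
- r.reach(position, orientation): joint-space move of the TCP to a pose.
- r.move_straight(position, orientation=None, speed=0.15, max_force=None): straight line of the TCP; orientation=None keeps the orientation; speed is the mean speed in m/s. With max_force (N) it stops when the force on the tool has changed by that much, and returns True; else False.
- r.movej(angles): joint-space move.
- command_gripper(opening, force=None): finger opening in m; force is the grip in N (None keeps the last); returns when the fingers have stopped.
- r.hold(seconds).
- r.solve_ik(position, orientation): joint angles nearest the present ones, or None.
- r.read_state(): the state.
- optics.get_image(name): name is "scene" or "top"; returns (picture, depth): 420x560x3 uint8, red, green, blue; 420x560 float32, m along the optical axis (not along the pixel's ray), 0 where there is no reading.
- optics.camera_model(name): a dict with "K" (3x3 intrinsics, pixels), "R" (3x3) and "t" (3): a world point X has camera coordinates R X + t. Camera axes: x right, y down, z forward; pixel columns grow to the right and rows downward; lengths in m; the calibration is good to about 2 mm. A picture is of the moment at which its call begins. camera_model takes no time and is no camera call.
A pose or a line that the arm cannot do raises r.PlanningError and nothing moves.
- r.finish_job(): hands the job in; it is judged then, once.
The state is a dict: "time_s": time; "joint_positions": joint angles; "dq": joint speeds; "tau": joint torques, N m; "eef_pos": TCP position; "eef_rot": TCP orientation; "contact_force": force on the tool from outside, world axes, zero at the start; "torque": the same for the moment, N m; "grip_width": finger opening in m; "grip_force": force on a finger pad.
Only numpy, scipy, OpenCV 4.12 (cv2) and the standard library are available. Lean on these libraries where they do the work, as an engineer would, in place of code of your own. Each camera call takes 0.05 s, during which the arm holds its last target. There are 200 camera calls.

TASK

Take the blue and the orange power bank out of the grey caddy and stand each one in the charging slot of its own colour: tip its far end in under the oak shelf, then straighten it so that it sits fully home and upright on the slot's floor, and let go. Do not bump the oak station, its board or its hooks with the arm or gripper, and leave everything else on the table where it is.

Things in the scene. Friction and masses are not known exactly. Their poses are not given: they have to be found in the camera images.
- blue_bank (a point): blue power bank, flat loose slab 110 x 12 x 70 mm, about 0.17 kg (varies by a third); point at its centre; x along its 110 mm length (both ends alike), y through its 12 mm thickness, z along its 70 mm height. Starts upright in one of the caddy's bays, showing about 46 to 52 mm above the bay's walls and chamfers.
- orange_bank (a point): orange power bank, flat loose slab 110 x 12 x 70 mm, about 0.17 kg (varies by a third); point at its centre; x along its 110 mm length (both ends alike), y through its 12 mm thickness, z along its 70 mm height. Starts upright in one of the caddy's bays, showing about 46 to 52 mm above the bay's walls and chamfers.
- seat_blue (a point): blue slot (may be the left or right one). Point: centre of its floor, 12 mm above the table; x along the slot towards the far end under the shelf, z up. Floor 116 x 15 mm; sides straight to 18 mm above it, then 45 deg chamfers to 27 mm wide at 24 mm; end walls 15 mm high, 8 mm thick. Fully home, a bank's centre is 35 mm above this point, within 3 mm of it in x and y.
- seat_orange (a point): orange slot (may be the left or right one). Point: centre of its floor, 12 mm above the table; x along the slot towards the far end under the shelf, z up. Floor 116 x 15 mm; sides straight to 18 mm above it, then 45 deg chamfers to 27 mm wide at 24 mm; end walls 15 mm high, 8 mm thick. Fully home, a bank's centre is 35 mm above this point, within 3 mm of it in x and y.
- station: oak charging station, fixed, base 165 x 260 x 8 mm; origin under the base's centre on the table, x from its open near side to the far side, z up. Slots along x, centred at x = 0, y = +-50 mm. Two posts 18 x 16 mm at x = 56, y = +-122 mm carry an oak board with hooks: x 48 to 64 mm, z 190 to 245 mm, 260 mm long. Power banks may touch it.
- shelf_edge (a point): middle of the lower near edge of the station's oak shelf, 93 mm above the table (81 above the slot floors). The shelf runs 27 mm on to the far side, 10 mm thick, over the far 12 mm of a seated bank: a bank clears the slot's near wall and this shelf only nose down, its far lower corner in first, tilted about 10 to 18 deg, then its near end is lowered.
- hook_tip (a point): middle between the four black hooks, at the bends of their tips, on the station's x = 2 mm, 216 mm above the table. Hooks 8 mm thick at y = +-25 and +-75 mm run at z 207 to 220 mm from the board to here, tips turn up to z 242 mm. A gripper held upright over a slot strikes them; leaned back to the near side by 20 to 45 deg it passes below and before them.
- caddy: grey plastic caddy, fixed, base 142 x 150 x 8 mm; origin under its centre on the table, x along the bays, z up. Two bays along x at y = +-40 mm, of the same size and shape as the station's slots (floor 12 mm, rim 36 mm above the table), nothing above them.
- vase: green glass vase, loose, 52 mm wide, 145 mm tall, origin under its centre; must not be moved
- cup: brown ceramic cup, loose, 68 mm wide, 75 mm tall, origin under its centre
- car_key: black car key lying flat, loose, 73 x 30 x 12 mm, origin near its middle underneath
- shoehorn: chrome shoehorn lying flat, loose, 170 x 36 x 4 mm, origin near its middle underneath
- polish_tin: round red shoe-polish tin, loose, 68 mm wide, 24 mm high, origin under its centre, beside the caddy
- spray: white bottle, loose, 44 mm wide, 110 mm tall, origin under its centre, beside the station
- brush: clothes brush, loose, 140 x 45 x 30 mm, origin under its centre

How it is judged:
At the end, for the whole second after the job is handed in: Each bank stands in the slot of its own colour, at rest: centre within 6 mm along and 8 mm across the slot's middle and 30 to 38.5 mm above the slot floor, length within 0.06 rad of the slot, upright within 0.2 rad (x of blue_bank in the frame of seat_blue between -0.006 and 0.006 m and y of blue_bank in the frame of seat_blue between -0.008 and 0.008 m and z of blue_bank in the frame of seat_blue between 0.03 and 0.0385 m and angle between the x axis of blue_bank and the x axis of seat_blue, either way round below 0.06 rad and angle between each of blue_bank, orange_bank's own z axis and vertical below 0.2 rad and linear speed of each of bank_blue, bank_orange below 0.02 m/s and x of orange_bank in the frame of seat_orange between -0.006 and 0.006 m and y of orange_bank in the frame of seat_orange between -0.008 and 0.008 m and z of orange_bank in the frame of seat_orange between 0.03 and 0.0385 m and angle between the x axis of orange_bank and the x axis of seat_orange, either way round below 0.06 rad); the robot touches nothing.
It fails at once if the glass vase is moved more than 15 mm (distance of vase from where it was at the start of the episode above 0.015 m).
It fails at once if another bystander (cup, car key, shoehorn, polish tin, white bottle, brush) is moved more than 15 mm (distance of any of cup, car_key, shoehorn, polish_tin, spray, brush from where it was at the start of the episode above 0.015 m).
It fails at once if the arm or gripper strikes the oak station (over 8 N) (contact force between any of the fingers, the arm and station above 8 N).
It also fails if it takes over 72 s, if anything falls off the work surface, if the arm or the gripper's body presses on something with over 40 N, if the wrist force passes 120 N, or if a joint passes its speed limit or range.

## Working session

There is one attempt and no reset: what is moved stays moved. The work goes in short steps, each a Python script; the robot and the scene stay as the last script left them, time stands still between calls to the robot, and variables do not carry over. Pictures are saved under pics/ and viewed, at most 10 in all, crops included, and the job is handed in when it is done.

```bash
mkdir -p pics; python3 - <<'E'
from workcell import r, optics
import cv2, numpy as np
for n in("scene","top"):
    im,d=optics.get_image(n); cv2.imwrite(f"pics/{n}0.png",im[:,:,::-1]); np.savez(f"{n}0.npz",im=im,d=d)
    m=optics.camera_model(n); print(n,m["K"],m["R"],m["t"],-m["R"].T@m["t"])
print(r.read_state())
E
```

```text
scene [[381.52470351   0.         278.62992838]
 [  0.         381.52470351 203.64034927]
 [  0.           0.           1.        ]] [[ 0.33100129  0.94362744  0.00232201]
 [ 0.78026393 -0.27231186 -0.56305812]
 [-0.53068478  0.18818474 -0.82641404]] [-0.19268713 -0.3395985   1.4960312 ] [ 1.12267714 -0.19218208  1.04557492]
top [[415.61273639   0.         282.29250043]
 [  0.         415.61273639 212.28456481]
 [  0.           0.           1.        ]] [[-0.01903093 -0.99981003 -0.00421121]
 [-0.99650937  0.01931019 -0.08121689]
 [ 0.08128278  0.00265088 -0.99668756]] [9.39887736e-04 5.70070071e-01 1.17075613e+00] [ 0.47293575 -0.01317199  1.21318134]
{'time_s': 0.1, 'joint_positions': array([ 1.01697685e+00,  3.42632956e-01,  1.52491703e+00, -8.86103471e-06,
        1.27537122e+00, -1.45960451e-01]), 'dq': array([ 0.00067927, -0.00129654, -0.00183434,  0.00030864, -0.00165092,
       -0.00288386]), 'tau': array([ 1.65124453e-03, -4.34446943e+01, -2.46489608e+01, -1.59916126e-04,
        4.64280558e-03,  2.08265345e-05]), 'eef_pos': array([0.2080345 , 0.48168165, 0.25570741]), 'eef_rot': array([ 2.02517663e-01,  9.79278385e-01, -6.25480052e-04, -2.23729006e-04]), 'contact_force': array([0.65072457, 1.09721133, 0.37934057]), 'torque': array([ 0.02861663, -0.00744155, -0.04327221]), 'grip_force': 0.0, 'grip_width': 0.08513310764053965}
```

View pics/scene0.png

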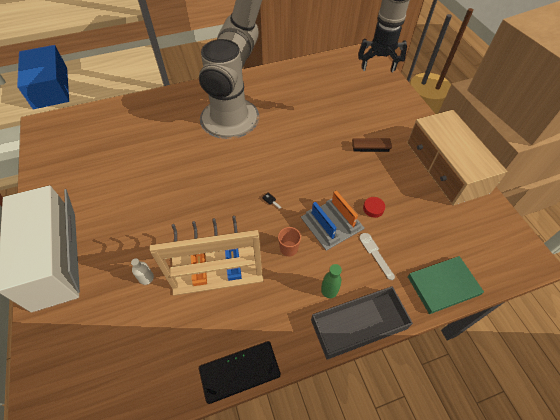

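View pics/top0.png

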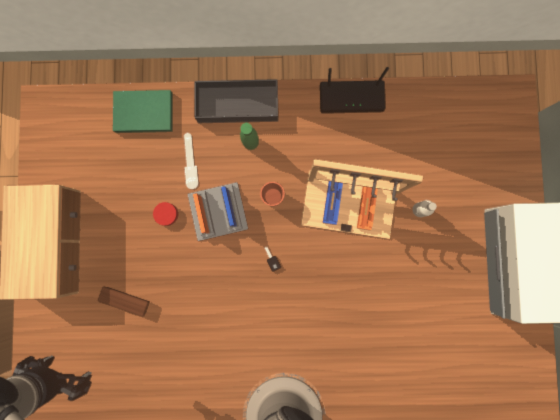

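The scene picture shows the caddy near (332,222) with the banks in it, and the station near (205,262). In the top view, the caddy is at (218,212), with the orange bank at (200,215) and blue at (228,207). The station is at (350,200), its blue slot at (333,203), orange at (367,208), and the board on the far (upper) side.

```bash
cat > h.py <<'E'
import numpy as np, cv2
from workcell import r, command_gripper, optics
def cloud(n):
    im,d=optics.get_image(n); m=optics.camera_model(n); K,R,t=m["K"],m["R"],m["t"]
    v,u=np.mgrid[:d.shape[0],:d.shape[1]]
    P=np.stack([(u-K[0,2])/K[0,0]*d,(v-K[1,2])/K[1,1]*d,d],-1)
    W=(P-t)@R; W[d==0]=np.nan
    hsv=cv2.cvtColor(im,cv2.COLOR_RGB2HSV).astype(int)
    return im,W,hsv
def masks(hsv):
    H,S,V=hsv[...,0],hsv[...,1],hsv[...,2]
    return dict(blue=(H>100)&(H<130)&(S>130)&(V>50),orange=(H>5)&(H<14)&(S>195)&(V>140))
def rect(W2):
    (c,s,a)=cv2.minAreaRect((W2*1000).astype(np.float32))
    b=cv2.boxPoints((c,s,a)); e=b[1]-b[0]; f=b[2]-b[1]
    if np.linalg.norm(f)>np.linalg.norm(e): e=f
    ang=np.degrees(np.arctan2(e[1],e[0]))
    return np.round(c,1),np.round(sorted(s),1),round(float(ang)%180,1)
E
python3 - <<'E'
from h import *
for n in("top","scene"):
    im,W,hsv=cloud(n); M=masks(hsv); z=W[...,2]; x=W[...,0]; y=W[...,1]
    print(n,"table z",np.nanmedian(z[200:260,100:150]) if n=="top" else np.nanmedian(z[120:170,280:330]))
    for c in M:
        for nm,lo,hi,ya,yb in(("bank",.074,.1,.04,.4),("slot",.005,.04,-.4,-.02),("bankall",.03,.1,.04,.4)):
            k=M[c]&(z>lo)&(z<hi)&(y>ya)&(y<yb)&(x>.35)&(x<.75)
            if k.sum()>10: print(c,nm,k.sum(),rect(W[k][:,:2]),np.nanpercentile(z[k],[2,50,98]).round(4))
    area=(x>.35)&(x<.75)&(y>-.45)&(y<.05)
    k=area&(z>.235)&(z<.255)&(hsv[...,2]>110); print("boardtop",k.sum(),rect(W[k][:,:2]),np.median(z[k]))
    k=area&(z>.004)&(z<.016)&(y<-.03);k=cv2.morphologyEx(k.astype(np.uint8),cv2.MORPH_OPEN,np.ones((3,3)))>0; print("base",k.sum(),rect(W[k][:,:2]))
    k=area&(z>.095)&(z<.11)&(hsv[...,1]>40)&(hsv[...,2]>110); print("shelf",k.sum(),rect(W[k][:,:2]) if k.sum() else '')
    k=(x>.35)&(x<.7)&(y>.06)&(y<.26)&(z>.004)&(z<.09)&(hsv[...,1]<90);k=cv2.morphologyEx(k.astype(np.uint8),cv2.MORPH_OPEN,np.ones((3,3)))>0
    nl,L,st,_=cv2.connectedComponentsWithStats(k.astype(np.uint8))
    for i in range(1,nl):
        if st[i,4]>60: print("caddy?",st[i],rect(W[L==i][:,:2]),np.median(z[L==i]))
    # obstacles
    k=(z>.02)&(x>.3)&(x<.75)&(y>-.45)&(y<.4)
    nl,L,st,_=cv2.connectedComponentsWithStats(k.astype(np.uint8))
    for i in range(1,nl):
        if st[i,4]>40: print("obj",st[i],rect(W[L==i][:,:2]),"zmax",np.max(z[L==i]).round(3))
im,_,_=cloud("top"); cv2.imwrite("pics/t1.png",cv2.resize(im[140:250,150:450,::-1],None,fx=2.66,fy=2.66,interpolation=cv2.INTER_CUBIC))
E
```

```text
top table z 0.0004401894660759538
blue bank 133 (array([586.3, 140. ]), array([  9.8, 105.3]), 12.7) [0.0794 0.0826 0.0866]
blue slot 51 (array([ 595. , -152.5]), array([ 31.7, 110.7]), 170.1) [0.026  0.0347 0.0385]
blue bankall 133 (array([586.3, 140. ]), array([  9.8, 105.3]), 12.7) [0.0794 0.0826 0.0866]
boardtop 843 (array([ 621.5, -209.5]), array([ 68.6, 259.9]), 80.2) 0.24540124483730805
base 3010 (array([ 580.1, -202.7]), array([140.9, 260.4]), 80.1)
shelf 640 (array([ 631.5, -257. ]), array([ 47.3, 349.7]), 73.0)
caddy? [ 197  183   50   57 1696] (array([578.8, 179.2]), array([141.6, 149.4]), 102.2) 0.011783010929035595
caddy? [190 202  10  31 146] (array([562. , 242.5]), array([20.2, 93.7]), 12.0) 0.009758761988678397
obj [ 308  159  115   71 3034] (array([ 592. , -204.3]), array([132. , 259.9]), 80.1) zmax 0.251
obj [260 182  25  24 237] (array([618.3,  17.1]), array([64.7, 64.9]), 43.6) zmax 0.082
obj [219 184  23  48 642] (array([586.9, 140.1]), array([ 39.9, 132.3]), 12.4) zmax 0.088
obj [192 190  23  48 664] (array([569.8, 218.2]), array([ 40. , 132.1]), 12.3) zmax 0.09
[... 1115 characters left out ...]
[580.8, 175. ]), array([138. , 141.1]), 12.7) 0.012657920117766872
obj [353 141   8   8  52] (array([316.1, 390.7]), array([24.6, 30.3]), 158.1) zmax 0.033
obj [326 190  35  42 635] (array([570.1, 217.9]), array([ 39.7, 134.5]), 14.4) zmax 0.086
obj [364 197  21  18 288] (array([572.3, 330.6]), array([65.2, 66.3]), 155.7) zmax 0.029
obj [306 202  34  42 620] (array([587.6, 140.6]), array([ 39.9, 132.7]), 14.1) zmax 0.086
obj [ 149  215  113   73 3601] (array([ 614.8, -206.5]), array([ 96.5, 260.2]), 80.2) zmax 0.25
obj [278 227  23  28 416] (array([618.7,  19.1]), array([64.3, 67.4]), 160.7) zmax 0.079
obj [131 258  21  25 341] (array([ 575.8, -405.1]), array([36.5, 42.1]), 121.5) zmax 0.113
```

View pics/t1.png

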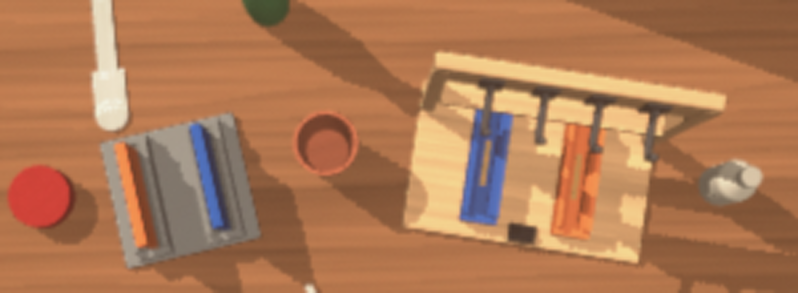

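The crop shows the blue slot (485,170) on the left and the orange one (578,180) on the right. The banks sit in the caddy at (207,178) for blue and (130,195) for orange, and the paths are clear. I'll use station origin ≈ (592, -204) mm at yaw -9.8°, and caddy yaw ≈ 12.6°. Next I'll check the IK plan.

```bash
cat > plan.py <<'E'
from h import *
from scipy.spatial.transform import Rotation as Ro
TH=np.radians(42); GX,GZ=-.020,.017        # lean and grasp point in the bank frame
CAD=np.radians(12.6); STN=np.radians(-9.8)
BANK=dict(blue=np.array([.5870,.1407,.047]),orange=np.array([.5703,.2183,.047]))
ORG=np.array([.592,-.204,0])
SEAT=dict(blue=ORG+Ro.from_euler('z',STN).apply([0,.05,.012]),orange=ORG+Ro.from_euler('z',STN).apply([0,-.05,.012]))
S=1
zt=np.array([np.sin(TH),0,-np.cos(TH)]); yt=np.array([0,1.,0])*S
G=Ro.from_matrix(np.c_[np.cross(yt,zt),yt,zt])
def tool(c,yaw,pitch=0,back=0):
    "TCP pose for a bank centred at c, nose down by pitch (deg)"
    B=Ro.from_euler('ZY',[yaw,np.radians(pitch)]); T=B*G
    return c+B.apply([GX,0,GZ])-(.006+back)*T.apply([0,0,1]), T.as_quat()
def slot(col,pitch,nx=.055,nz=0.,y=0.,slide=0.,up=0.):
    "bank nose (far lower) corner at nx,nz in the seat frame, slid back along its own length"
    a=np.radians(pitch); R=Ro.from_euler('y',a)
    c=np.array([nx,y,nz])+R.apply([-.055-slide,0,.035])+[0,0,up]
    return tool(SEAT[col]+Ro.from_euler('z',STN).apply(c),STN,pitch)
def cad(col,dx=0,dz=0,back=0): return tool(BANK[col]+[dx*np.cos(CAD),dx*np.sin(CAD),dz],CAD,0,back)
def st(): 
    s=r.read_state(); print(round(s["time_s"],2),s["eef_pos"].round(4),"F",s["contact_force"].round(1),"w",round(s["grip_width"],4),"gf",round(s["grip_force"],1),"q6",s["joint_positions"].round(2)); return s
E
python3 - <<'E'
import plan
from plan import *
for S in(1,-1):
    yt=np.array([0,1.,0])*S; plan.G=Ro.from_matrix(np.c_[np.cross(yt,zt),yt,zt])
    for c in("blue","orange"):
        for n,p in(("pre",cad(c,back=.1)),("grasp",cad(c)),("lift",cad(c,-.08,.1)),("preslot",slot(c,13,slide=.15,up=.07)),("slide",slot(c,13,slide=.15)),("in",slot(c,13)),("home",slot(c,0))):
            q=r.solve_ik(*p); print(S,c,n,p[0].round(3),None if q is None else np.round(q,2))
E
```

```text
1 blue pre [0.498 0.121 0.143] None
1 blue grasp [0.564 0.135 0.068] [0.04 0.57 2.17 2.78 0.34 1.78]
1 blue lift [0.485 0.118 0.168] None
1 blue preslot [ 0.447 -0.128  0.189] [-0.56  0.12  2.16  0.47  0.42 -2.35]
1 blue slide [ 0.447 -0.128  0.119] None
1 blue in [ 0.591 -0.153  0.085] None
1 blue home [ 0.577 -0.151  0.068] [-0.49  0.58  2.12  2.47  0.34  1.98]
1 orange pre [0.482 0.198 0.143] None
1 orange grasp [0.547 0.213 0.068] [0.25 0.57 2.14 3.21 0.31 1.53]
1 orange lift [0.469 0.196 0.168] None
1 orange preslot [ 0.43  -0.227  0.189] [-0.82  0.17  2.1   0.61  0.54 -2.7 ]
1 orange slide [ 0.43  -0.227  0.119] [-0.82  0.32  2.18  0.95  0.37 -3.07]
1 orange in [ 0.574 -0.252  0.085] [-0.64  0.56  1.85  0.7   0.34 -2.66]
1 orange home [ 0.56  -0.249  0.068] [-0.71  0.6   2.06  2.02  0.39  2.25]
-1 blue pre [0.498 0.121 0.143] None
-1 blue grasp [0.564 0.135 0.068] [ 0.04  0.57  2.17  2.78  0.34 -1.36]
-1 blue lift [0.485 0.118 0.168] None
-1 blue preslot [ 0.447 -0.128  0.189] [-0.56  0.12  2.16  0.47  0.42  0.79]
-1 blue slide [ 0.447 -0.128  0.119] None
-1 blue in [ 0.591 -0.153  0.085] None
-1 blue home [ 0.577 -0.151  0.068] [-0.49  0.58  2.12  2.47  0.34 -1.16]
-1 orange pre [0.482 0.198 0.143] None
-1 orange grasp [0.547 0.213 0.068] [ 0.25  0.57  2.14  3.21  0.31 -1.61]
-1 orange lift [0.469 0.196 0.168] None
-1 orange preslot [ 0.43  -0.227  0.189] [-0.82  0.17  2.1   0.61  0.54  0.44]
-1 orange slide [ 0.43  -0.227  0.119] [-0.82  0.32  2.18  0.95  0.37  0.07]
-1 orange in [ 0.574 -0.252  0.085] [-0.64  0.56  1.85  0.7   0.34  0.48]
-1 orange home [ 0.56  -0.249  0.068] [-0.71  0.6   2.06  2.02  0.39 -0.89]
```

```bash
python3 - <<'E'
import plan
from plan import *
for S in(-1,1):
  for GX_ in(-.02,-.035):
    plan.GX=GX_; print("S",S,"GX",GX_)
    for th in(26,30,34,38,46,50,54,58):
        zt=np.array([np.sin(np.radians(th)),0,-np.cos(np.radians(th))]); yt=np.array([0,1.,0])*S; plan.G=Ro.from_matrix(np.c_[np.cross(yt,zt),yt,zt])
        for c in("blue","orange"):
            out=[]
            for n,p in(("grasp",cad(c)),("lift",cad(c,-.06,.1)),("pre",slot(c,13,slide=.15)),("in",slot(c,13)),("mid",slot(c,7)),("home",slot(c,0))):
                q=r.solve_ik(*p); out.append(n+(" -- " if q is None else " %.1f/%.2f/%.1f"%(q[3],q[4],q[5])))
            print(th,c,*out)
E
```

```text
S -1 GX -0.02
26 blue grasp --  lift 0.2/0.42/1.2 pre 0.1/0.57/1.2 in 0.1/0.66/1.3 mid 0.2/0.47/1.2 home -- 
26 orange grasp --  lift -0.0/0.41/1.6 pre 0.2/0.62/0.9 in 0.1/0.70/1.1 mid 0.3/0.53/0.9 home 0.6/0.35/0.6
30 blue grasp --  lift 0.3/0.31/1.1 pre 0.2/0.47/1.1 in 0.1/0.55/1.2 mid 0.3/0.37/1.1 home -- 
30 orange grasp --  lift -0.1/0.30/1.7 pre 0.3/0.54/0.8 in 0.2/0.60/1.0 mid 0.4/0.44/0.8 home 0.9/0.30/0.2
34 blue grasp --  lift --  pre 0.3/0.38/0.9 in 0.2/0.44/1.1 mid --  home -- 
34 orange grasp --  lift --  pre 0.5/0.47/0.6 in 0.3/0.51/0.9 mid 0.6/0.36/0.6 home -- 
38 blue grasp --  lift --  pre 0.6/0.29/0.7 in 0.3/0.34/1.0 mid --  home -- 
38 orange grasp --  lift --  pre 0.7/0.41/0.4 in 0.5/0.42/0.7 mid 0.9/0.30/0.2 home 1.7/0.31/-0.6
46 blue grasp 2.9/0.48/-1.4 lift --  pre --  in --  mid --  home 2.6/0.46/-1.3
46 orange grasp 3.2/0.45/-1.6 lift --  pre 1.3/0.37/-0.3 in 1.0/0.30/0.1 mid 1.7/0.32/-0.6 home 2.2/0.49/-1.1
50 blue grasp 2.9/0.62/-1.5 lift 2.7/0.39/-1.3 pre 2.0/0.28/-0.8 in --  mid 2.5/0.34/-1.1 home 2.7/0.60/-1.4
50 orange grasp 3.2/0.59/-1.6 lift 3.2/0.35/
[... 4782 characters left out ...]
mid 1.8/0.33/2.5 home 2.2/0.51/2.0
50 blue grasp 2.9/0.65/1.6 lift 2.7/0.41/1.9 pre 2.0/0.29/2.3 in --  mid 2.5/0.36/2.0 home 2.7/0.63/1.7
50 orange grasp 3.2/0.62/1.6 lift 3.2/0.37/1.5 pre 1.5/0.42/2.5 in 1.5/0.30/2.8 mid 2.0/0.41/2.2 home 2.3/0.62/1.9
54 blue grasp 2.9/0.81/1.6 lift 2.8/0.56/1.8 pre 2.2/0.40/2.0 in --  mid 2.6/0.49/1.8 home 2.7/0.77/1.7
54 orange grasp 3.2/0.77/1.6 lift 3.2/0.52/1.5 pre 1.8/0.49/2.3 in 1.8/0.35/2.4 mid 2.2/0.51/2.0 home 2.4/0.75/1.8
58 blue grasp 2.9/0.96/1.6 lift 2.8/0.72/1.7 pre 2.4/0.54/1.9 in 2.5/0.39/1.9 mid 2.7/0.62/1.7 home 2.7/0.92/1.6
58 orange grasp 3.2/0.92/1.6 lift 3.2/0.68/1.5 pre 1.9/0.59/2.1 in 2.1/0.44/2.2 mid 2.3/0.62/1.9 home 2.4/0.87/1.7
```

```bash
sed -i 's/^TH=np.radians(42)/TH=np.radians(60)/; s/^S=1/S=-1/' plan.py; python3 - <<'E'
from plan import *
c="blue"
command_gripper(.045,60)
r.reach(*cad(c,-.09,.17)); st()
r.reach(*cad(c,back=.07)); st()
p=cad(c); print(r.move_straight(p[0],p[1],speed=.08,max_force=8)); st()
im,W,h=cloud("top"); cv2.imwrite("pics/g1.png",cv2.resize(im[140:290,150:350,::-1],None,fx=4,fy=4,interpolation=cv2.INTER_CUBIC))
E
```

```text
2.96 [0.4749 0.1159 0.2373] F [-0.9  1.  -0.3] w 0.045 gf 0.0 q6 [-0.07  0.12  2.45  2.62  0.52 -1.25]
3.62 [0.5033 0.1225 0.102 ] F [1.  0.7 0.2] w 0.0447 gf 0.0 q6 [-0.03  0.65  2.5   2.89  1.05 -1.57]
False
4.65 [0.562  0.1352 0.0671] F [ 0.4  0.5 -0.5] w 0.0452 gf 0.0 q6 [ 0.01  0.75  2.34  2.93  0.99 -1.56]
```

View pics/g1.png

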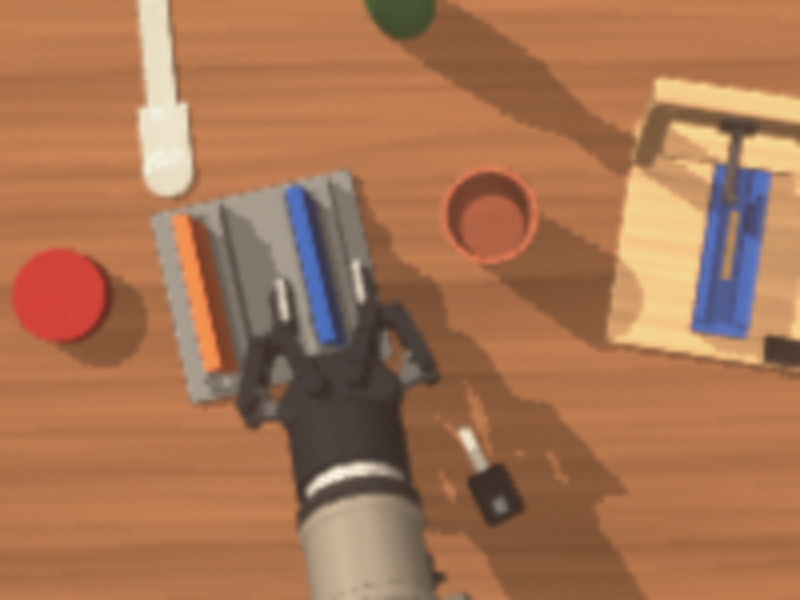

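The fingers straddle the blue bank (tips at (280,285) and (360,268)) and clear everything else. Next: close, lift and carry.

```bash
python3 - <<'E'
from plan import *
c="blue"
command_gripper(.0,60); st()
p=cad(c,0,.06); r.move_straight(*p,speed=.1); st()
p=cad(c,-.07,.12); r.move_straight(*p,speed=.2)
r.reach(*slot(c,13,slide=.15,up=.07)); r.reach(*slot(c,13,slide=.14)); r.hold(.3); st()
for n in("scene","top"):
    im,W,h=cloud(n); M=masks(h)["blue"]; z=W[...,2]; k=M&(z>.045)&(W[...,1]<-.02)&(W[...,1]>-.3)&(W[...,0]>.3)&(W[...,0]<.7)
    T=(W[k]-SEAT[c])@Ro.from_euler('z',STN).as_matrix()*1000
    print(n,k.sum(),rect(T[:,:2]/1000),T.min(0).round(1),T.max(0).round(1))
    # expected bank frame
    if n=="scene": a=cv2.resize(im[170:320,120:320,::-1],None,fx=4,fy=4,interpolation=cv2.INTER_CUBIC); cv2.imwrite("pics/c1.png",a)
B=Ro.from_euler('y',np.radians(13)); c0=np.array([.055,0,0])+B.apply([-.055-.14,0,.035])
print("expected corners",[(1000*(c0+B.apply([sx*.055,0,sz*.035]))).round(1) for sx in(1,-1) for sz in(1,-1)])
E
```

```text
5.09 [0.5621 0.1356 0.0671] F [-0.7  2.2  1.7] w 0.0115 gf 58.5 q6 [ 0.01  0.75  2.34  2.93  0.99 -1.56]
5.84 [0.5623 0.135  0.1267] F [-0.5  0.1 -1.3] w 0.0112 gf 58.3 q6 [ 0.01  0.57  2.33  2.89  0.8  -1.5 ]
8.34 [ 0.4558 -0.1297  0.116 ] F [-0.5 -0.4 -0.8] w 0.0114 gf 58.3 q6 [-0.65  0.39  2.47  2.48  0.59 -1.34]
scene 166 (array([-118.1,    0.3]), array([ 12.1, 104.7]), 178.9) [-170.6   -5.6   37.7] [-65.8   6.9 126.1]
top 113 (array([-117.1,   -1.2]), array([ 8.7, 99.9]), 1.4) [-167.    -6.8  100.5] [-67.    2.6 127.4]
expected corners [array([-65.7,   0. ,  99.7]), array([-81.4,   0. ,  31.5]), array([-172.8,    0. ,  124.4]), array([-188.6,    0. ,   56.2])]
```

View pics/c1.png

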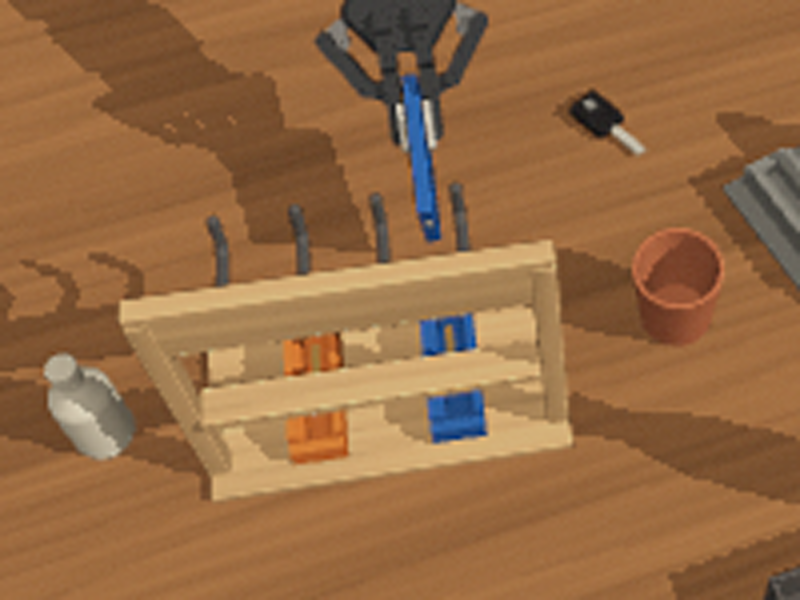

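The blue bank is held between the fingers at (420,160), nose down, lined up with the blue slot at (450,330), and all within about 1–2 mm of where it should be. I'll slide it in with a force guard.

```bash
python3 - <<'E'
from plan import *
c="blue"
print(r.move_straight(*slot(c,13,.054,.003,slide=.03),speed=.12,max_force=8)); st()
print(r.move_straight(*slot(c,13,.054,.003),speed=.05,max_force=8)); st()
im,W,h=cloud("scene"); cv2.imwrite("pics/c2.png",cv2.resize(im[170:320,120:320,::-1],None,fx=4,fy=4,interpolation=cv2.INTER_CUBIC))
E
```

```text
False
9.49 [ 0.5595 -0.1475  0.0932] F [ 0.4  1.2 -1.3] w 0.0115 gf 58.2 q6 [-0.52  0.53  2.21  2.56  0.46 -1.28]
False
10.24 [ 0.5892 -0.1527  0.0867] F [ 1.1  1.9 -1. ] w 0.0114 gf 58.2 q6 [-0.49  0.57  2.14  2.56  0.43 -1.25]
```

View pics/c2.png

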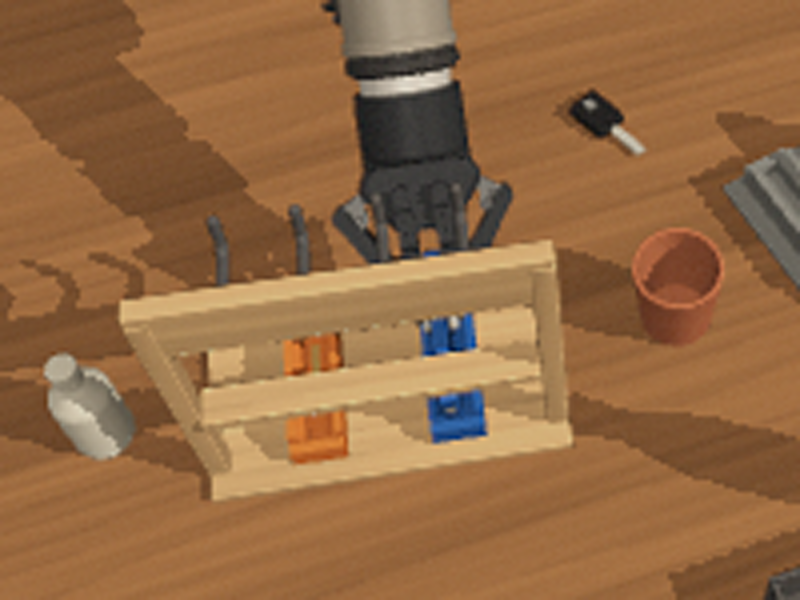

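The bank's nose sits in the blue slot under the shelf at (452,407), touching nothing. I'll feel for the far wall and the floor, then straighten it.

```bash
cat >> plan.py <<'E'
def seatxy(col,p): return Ro.from_euler('z',STN).inv().apply(p-SEAT[col])
def probe(c):
    hit=r.move_straight(*slot(c,13,.064,.003),speed=.02,max_force=5)
    d=seatxy(c,st()["eef_pos"]-slot(c,13,0,0)[0]+SEAT[c])
    nx=d[0]-.003 if hit else .055; print("wall",hit,"nose",d.round(4),"nx",nx)
    r.move_straight(*slot(c,13,nx,.003),speed=.04)
    hit=r.move_straight(*slot(c,13,nx,-.006),speed=.02,max_force=4)
    d=seatxy(c,st()["eef_pos"]-slot(c,13,0,0)[0]+SEAT[c]); print("floor",hit,"nose",d.round(4))
    return nx,(d[2]+.001 if hit else 0.)
E
python3 - <<'E'
from plan import *
print(probe("blue"))
E
```

```text
10.56 [ 0.5898 -0.1526  0.0858] F [-0.4  0.1 -1.3] w 0.0112 gf 58.6 q6 [-0.49  0.58  2.13  2.55  0.42 -1.25]
wall True nose [0.0549 0.0002 0.0021] nx 0.05186825072048
11.12 [ 0.5872 -0.1522  0.0832] F [-1.8  0.2  3.2] w 0.0115 gf 59.6 q6 [-0.49  0.58  2.14  2.57  0.44 -1.27]
floor True nose [ 0.0522  0.0002 -0.0005]
(np.float64(0.05186825072048), np.float64(0.0005412542784364724))
```

```bash
python3 - <<'E'
from plan import *
c="blue"
r.move_straight(*slot(c,13,.052,.002),speed=.04); r.hold(.3); st()
for nx in(.056,.058,.060,.062,.064):
    h=r.move_straight(*slot(c,13,nx,.002),speed=.01,max_force=10); s=st(); print(nx,h,seatxy(c,s["eef_pos"]-slot(c,13,0,0)[0]+SEAT[c]).round(4), seatxy(c,s["contact_force"]+SEAT[c]).round(1))
    if h or seatxy(c,s["contact_force"]+SEAT[c])[0]<-5: break
E
```

```text
11.67 [ 0.5867 -0.1523  0.0854] F [-1.2  2.1 -2. ] w 0.0113 gf 59.0 q6 [-0.49  0.58  2.14  2.56  0.43 -1.26]
12.08 [ 0.5896 -0.1526  0.0846] F [ 0.3 -0.  -2.1] w 0.0111 gf 58.9 q6 [-0.49  0.58  2.13  2.56  0.43 -1.25]
0.056 True [0.0546 0.0002 0.001 ] [ 0.3  0.  -2.1]
```

```bash
cat >> plan.py <<'E'
def straighten(c,nx,nz,seq=(10,7,5,3.5,2,1,0)):
    for a in seq:
        h=r.move_straight(*slot(c,a,nx,nz),speed=.03,max_force=15); s=r.read_state()
        f=seatxy(c,s["contact_force"]+SEAT[c]); print(a,h,round(s["time_s"],1),"F",f.round(1))
        if h: return a
E
python3 - <<'E'
from plan import *
r.move_straight(*slot("blue",13,.0525,.002),speed=.04)
print(straighten("blue",.0525,.0015)); st()
im,W,h=cloud("scene"); cv2.imwrite("pics/c3.png",cv2.resize(im[170:320,120:320,::-1],None,fx=4,fy=4,interpolation=cv2.INTER_CUBIC))
E
```

```text
10 False 12.7 F [-1.5  3.  -3.1]
7 False 13.0 F [-1.6  2.7 -3. ]
5 False 13.2 F [ 0.   4.  -3.8]
3.5 False 13.5 F [-0.2  4.  -2.3]
2 False 13.8 F [ 0.3  4.3 -1.9]
1 False 14.0 F [ 0.7  4.6 -1.3]
0 False 14.2 F [ 0.4  5.5 -0. ]
None
14.25 [ 0.5734 -0.1499  0.0685] F [ 1.4  5.3 -0. ] w 0.0112 gf 59.1 q6 [-0.54  0.74  2.29  2.75  0.95 -1.52]
```

View pics/c3.png

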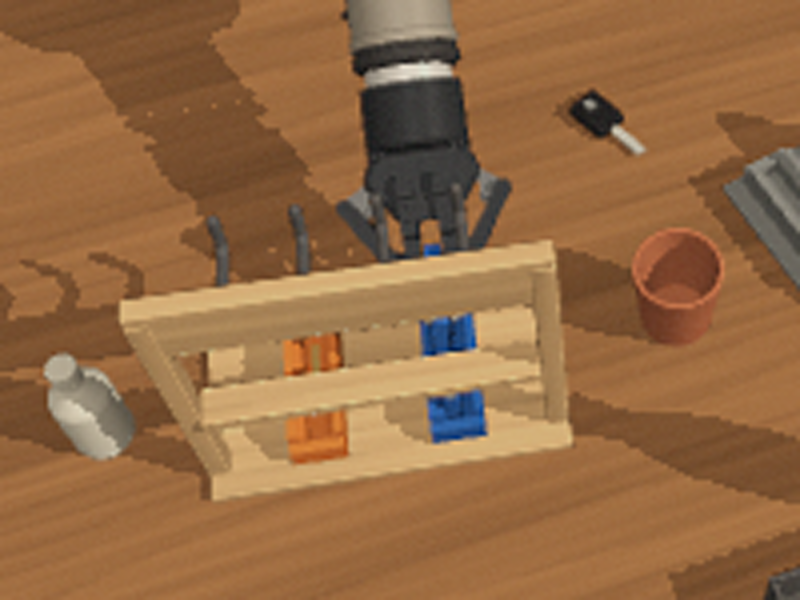

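The blue bank is level in the slot, with its end visible at (452,400) and only a small 5 N side load. I'll lower it the last millimetre, release, back off and measure.

```bash
cat >> plan.py <<'E'
def release(c,nx):
    h=r.move_straight(*slot(c,0,nx,-.002),speed=.02,max_force=10); s=st(); print("down",h,seatxy(c,s["eef_pos"]-slot(c,0,0,0)[0]+SEAT[c]).round(4))
    command_gripper(.035,60); p,q=r.read_state()["eef_pos"],r.read_state()["eef_rot"]
    r.move_straight(p-.09*Ro.from_quat(q).apply([0,0,1]),speed=.1); st()
def check(c):
    for n in("scene","top"):
        im,W,h=cloud(n); M=masks(h)[c]; T=(W-SEAT[c])@Ro.from_euler('z',STN).as_matrix()*1000
        k=M&(abs(T[...,0])<75)&(abs(T[...,1])<25)&(T[...,2]>40)
        if k.sum()>5: P=T[k]; print(n,k.sum(),"min",P.min(0).round(1),"max",P.max(0).round(1),"slope z/x,y/x",np.polyfit(P[P[:,2]>60][:,0],P[P[:,2]>60][:,2],1).round(3),np.polyfit(P[P[:,2]>60][:,0],P[P[:,2]>60][:,1],1).round(3), "medy",np.median(P[:,1]).round(1))
    return
E
python3 - <<'E'
from plan import *
release("blue",.0525)
r.reach(*slot("blue",0,slide=.13,up=.1)); check("blue")
im,W,h=cloud("top"); cv2.imwrite("pics/d1.png",cv2.resize(im[140:260,290:440,::-1],None,fx=4,fy=4,interpolation=cv2.INTER_CUBIC))
E
```

```text
14.51 [ 0.5737 -0.1498  0.067 ] F [-2.7  1.1  5.2] w 0.0115 gf 59.5 q6 [-0.54  0.75  2.29  2.75  0.96 -1.53]
down True [ 0.0529  0.0003 -0.    ]
15.91 [ 0.4968 -0.1361  0.111 ] F [-0.4  0.2 -0.2] w 0.0353 gf 0.0 q6 [-0.65  0.62  2.5   2.65  1.02 -1.56]
scene 47 min [-56.7  -5.9  46.7] max [31.3  6.5 75.7] slope z/x,y/x [1.5000e-02 6.9244e+01] [-0.011  0.783] medy 1.1
top 60 min [-51.8  -4.   66.3] max [ 9.   3.2 75.6] slope z/x,y/x [3.6000e-02 7.1358e+01] [-0.    -0.305] medy -0.1
```

View pics/d1.png

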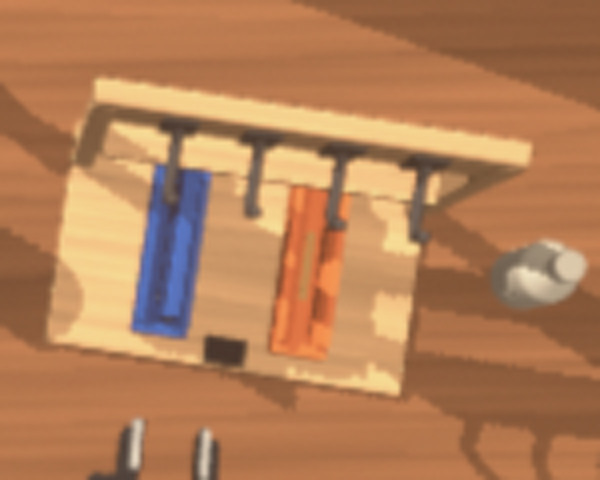

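The blue bank stands centred in its slot (172,250), its top 70 mm above the slot floor, so it is fully home. Now the orange one.

```bash
python3 - <<'E'
from plan import *
c="orange"
command_gripper(.045,60)
r.reach(*cad(c,-.09,.15)); r.reach(*cad(c,back=.07))
h=r.move_straight(*cad(c),speed=.08,max_force=8); st()
if h: raise SystemExit("hit")
command_gripper(0,60); st()
r.move_straight(*cad(c,0,.06),speed=.1); st()
r.move_straight(*cad(c,-.07,.12),speed=.2)
r.reach(*slot(c,13,slide=.15,up=.07)); r.reach(*slot(c,13,slide=.14)); r.hold(.3); st()
for n in("scene","top"):
    im,W,h=cloud(n); M=masks(h)[c]; T=(W-SEAT[c])@Ro.from_euler('z',STN).as_matrix()*1000
    k=M&(T[...,2]>33)&(T[...,0]>-220)&(T[...,0]<0)&(abs(T[...,1])<40); P=T[k]
    if k.sum()>10: print(n,k.sum(),rect(P[:,:2]/1000),P.min(0).round(1),P.max(0).round(1))
    if n=="scene": cv2.imwrite("pics/e1.png",cv2.resize(im[170:320,120:320,::-1],None,fx=4,fy=4,interpolation=cv2.INTER_CUBIC))
E
```

```text
19.56 [0.5453 0.2128 0.067 ] F [0.2 0.1 0.1] w 0.0449 gf 0.0 q6 [ 0.26  0.75  2.3   3.18  0.96 -1.57]
19.95 [0.5453 0.2134 0.0671] F [-4.   4.   1.7] w 0.0113 gf 58.4 q6 [ 0.26  0.75  2.3   3.18  0.96 -1.57]
20.7 [0.5455 0.2125 0.1263] F [ 0.7  1.1 -3.1] w 0.0114 gf 59.4 q6 [ 0.26  0.57  2.3   3.19  0.77 -1.59]
23.74 [ 0.4387 -0.2285  0.1161] F [ 0.3  1.  -2.3] w 0.0109 gf 59.3 q6 [-0.95  0.42  2.38  2.04  0.61 -1.15]
scene 43 (array([-117.1,    0.4]), array([ 11. , 102.9]), 0.7) [-168.6   -5.7   46.7] [-65.7   6.  126.3]
```

View pics/e1.png

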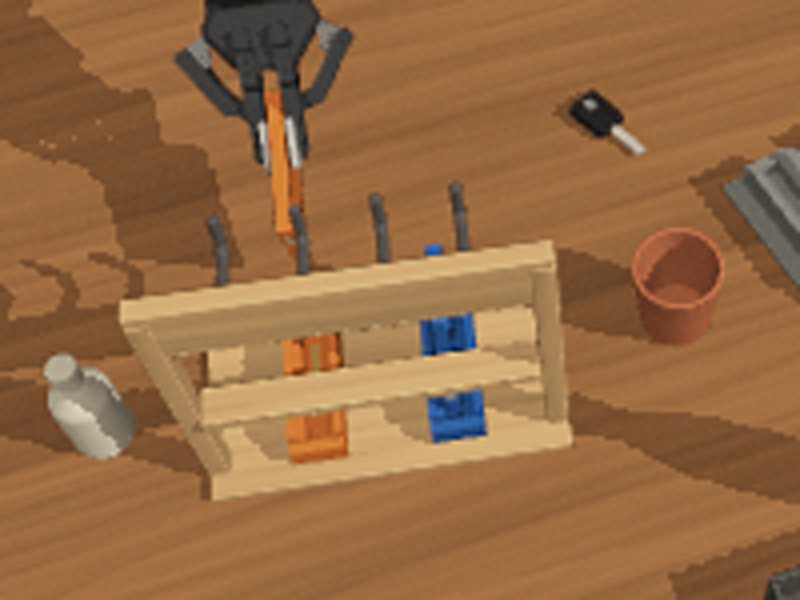

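The orange bank is in the grip at (280,160), nose down and lined up with the orange slot at (315,350). I'll insert it the same way, stopping if anything is hit.

```bash
python3 - <<'E'
from plan import *
c="orange"
if r.move_straight(*slot(c,13,.0525,.003,slide=.03),speed=.12,max_force=10): st(); raise SystemExit("hit")
if r.move_straight(*slot(c,13,.0525,.002),speed=.05,max_force=10): st(); raise SystemExit("hit2")
st()
if straighten(c,.0525,.0015) is not None: st(); raise SystemExit("hit3")
release(c,.0525)
r.reach(*slot(c,0,slide=.13,up=.1)); check(c); check("blue"); st()
im,W,h=cloud("top"); cv2.imwrite("pics/f1.png",cv2.resize(im[100:260,140:440,::-1],None,fx=2.6,fy=2.6,interpolation=cv2.INTER_CUBIC))
E
```

```text
25.64 [ 0.5705 -0.251   0.0856] F [ 1.4  1.4 -1.7] w 0.011 gf 59.3 q6 [-0.72  0.6   2.08  2.15  0.47 -1.03]
10 False 26.0 F [-1.1  1.8 -3. ]
7 False 26.3 F [-0.6  1.8 -3.6]
5 False 26.6 F [-1.6  2.6 -3.2]
3.5 False 26.8 F [-0.4  3.4 -3.3]
2 False 27.1 F [-1.3  3.8 -2.7]
1 False 27.3 F [-0.5  4.8 -1.9]
0 False 27.6 F [ 0.7  5.4 -2. ]
27.77 [ 0.5566 -0.2483  0.0672] F [-1.7  1.5  3.7] w 0.0113 gf 60.0 q6 [-0.79  0.75  2.22  2.45  0.91 -1.44]
down True [0.0529 0.0004 0.0002]
29.17 [ 0.4795 -0.2344  0.1109] F [-0.2  0.3  0.2] w 0.0348 gf 0.0 q6 [-0.95  0.61  2.4   2.3   0.96 -1.46]
scene 11 min [-0.8 -5.6 41.3] max [30.8  6.7 70.2] slope z/x,y/x [3.4000e-02 6.7734e+01] [-0.018 -1.59 ] medy 6.0
scene 45 min [-57.1  -6.   65.3] max [29.7  6.7 72.4] slope z/x,y/x [5.0000e-03 6.9018e+01] [-0.011  0.876] medy 0.9
top 59 min [-52.1  -4.   64.1] max [ 9.4  3.4 78. ] slope z/x,y/x [-9.0000e-03  7.0728e+01] [-0.006 -0.465] medy -0.4
29.77 [ 0.4311 -0.2269  0.1663] F [ 0.7  0.5 -0.9] w 0.0351 gf 0.0 q6 [-1.08  0.4   2.48  2.08  0.9  -1.31]
```

View pics/f1.png

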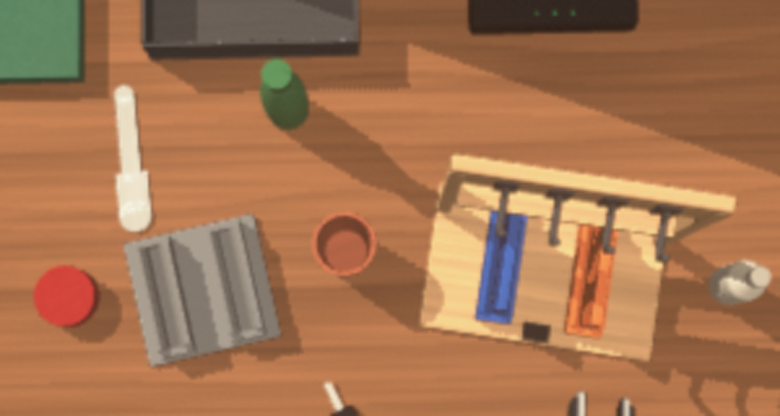

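Both banks are standing in their own slots, blue at (500,268) and orange at (592,280), and everything else is undisturbed. The orange mask is sparse, so I'll check its height from depth alone before handing in.

```bash
python3 - <<'E'
from plan import *
ok=True
for n in("top","scene"):
    im,W,h=cloud(n)
    for c in("blue","orange"):
        T=(W-SEAT[c])@Ro.from_euler('z',STN).as_matrix()*1000
        k=(T[...,0]>-75)&(T[...,0]<38)&(abs(T[...,1])<12)&(T[...,2]>60)&(T[...,2]<78); P=T[k]
        s=[np.median(P[(P[:,0]>a)&(P[:,0]<a+25)][:,2]).round(1) if ((P[:,0]>a)&(P[:,0]<a+25)).any() else None for a in(-60,-35,-10,15)]
        print(n,c,len(P),"x",P[:,0].min().round(1),"y",P[:,1].min().round(1),P[:,1].max().round(1),"z along",s)
        if any(v is not None and abs(v-70)>3 for v in s): ok=False
print("ok",ok)
if ok: print(r.finish_job())
E
```

```text
top blue 163 x -56.5 y -7.6 4.5 z along [np.float64(69.6), np.float64(70.9), np.float64(69.5), np.float64(70.9)]
top orange 153 x -57.5 y -8.5 5.2 z along [np.float64(70.1), np.float64(70.5), np.float64(70.6), np.float64(68.7)]
scene blue 54 x -56.9 y -6.1 6.7 z along [np.float64(68.9), None, np.float64(69.5), np.float64(69.4)]
scene orange 45 x -54.3 y -5.6 5.9 z along [np.float64(70.6), None, np.float64(68.8), np.float64(68.9)]
ok True
the job is handed in; nothing more can be done
None
```

The blue and orange power banks are each standing level and fully home in the slot of their own colour, the gripper is clear, and the job was handed in at about 30 s of the 72 s allowed; the verdict was not shown.

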